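# Shim the rocking bench scale

### The job

The portioning scale on the prep bench rocks because one foot, at the low corner next to the white wedge, is too short. Push that wedge, thin end first, along the bench and under that short foot until the scale stands level and no longer rocks, then move the hand clear. Push gently with the fingertips: do not squeeze, pick up or tip the wedge, do not lift or shove the scale, and leave the other things on the bench alone.

Things in the scene. Friction and masses are not known exactly. Their poses are not given: they have to be found in the camera images.
- wedge: Loose white plastic wedge flat on the bench, four grey lines across its thick end, 110 mm long, 56 mm wide, 0.09 kg. Origin: centre of its flat underside. +x points to the thin tip (55 mm off, 1.5 mm high), -x to the thick butt (55 mm off, a plain upright face 18 mm high); the top is one even slope (0.15 mm per mm). It starts with the tip roughly towards the short foot, 20 to 80 mm off.
- short_foot (a point): Centre of the black ball tip (radius 10 mm) of the scale's short foot, at the scale's (+x, -y) corner. It starts on the bench (point 10 mm up) and must rise 8 mm for the scale to be level: with the wedge under it, when this point is 43 mm behind the wedge's tip (12 mm ahead of its origin). Stem 12 mm across; above it an ear 34 mm across, underside 13 mm above this point.
- scale_top (a point): Top centre of the loose white bench scale, steel platter (210 x 150 mm in x, y; 1.5 kg; display at -x), 67 mm up; its z is vertical when level. Ball feet under ears at x = +-115, y = +-90 mm; the one at (+115, -90) is 8 mm short and the scale starts leaning on it by 0.056 rad, opposite foot raised. A few newtons push the wedge under; both stay where left.
- tumbler: Bystander: open stainless tumbler, 80 mm across, 140 mm high. Origin: centre of its underside.
- jar: Bystander: small white jar with a blue cap, 52 mm across, 75 mm high. Origin: centre of its underside.
- carton: Bystander: long cardboard carton, 60 x 260 x 50 mm high (its x, y, z). Origin: centre of its underside.
Mind the look-alikes: they are no part of the job. Of the things like the wedge, leave any that is green or red; of the rest the larger one is meant.

How it is judged:
By the outcome, as a careful person would: the job done as asked, in the order asked, and still so for the second after the job is handed in, with the robot touching nothing.
It also fails if it takes over 45 s, if anything falls off the work surface, if the arm or the gripper's body presses on something with over 40 N, if the wrist force passes 120 N, or if a joint passes its speed limit or range.

### The arm

A 6-joint arm with a two-finger parallel gripper is mounted at the origin on the work surface. World frame = base frame: x ahead of the robot, y to its left, z up, the work surface at z = 0. Lengths are in mm, angles in rad, forces in N, time in s.
With the tool pointing down it reaches from about 400 to 925 mm from the base axis. Payload 12.5 kg.
Tool frame: the origin (TCP) lies at the very end of the fingers, on their centre line; the grasp point (between the pads) lies 19 mm behind it; x points along the fingers, y is the direction in which the jaws open and shut, and the axes are right-handed (so a half turn about x gives the same grasp; the last joint's range is limited). The gripper opens to 95 mm and grips with 3 to 60 N. Pads are 20 mm wide; open, the fingers measure 119 mm over their backs; the gripper's body (75 mm by 180 mm) begins 59 mm behind the grasp point.
Start: joints at [-1.357, 0.491, 1.559, -0, 1.092, -0.106], TCP at [196.509, -593.322, 214.661] pointing down, gripper open.
Joint ranges: [-3.1, 3.1], [-0.84, 2.19], [0.05, 2.79], [-1.13, 4.28], [0.06, 2.93], [-2.69, 2.69]. Speed limits (rad/s): [2.22, 2.22, 2.79, 3.14, 3.14, 3.14].

### API

Orientations are given as [roll, pitch, yaw] about the fixed x, y, z axes, in that order (R = Rz(yaw) Ry(pitch) Rx(roll)).
In Python, from cell import env, optics, job gives the robot as it stands.
- The arm moves only by the shell command python3 -m handwheel 'ROWS' [OPENING]. ROWS is JSON, a list of rows, each an object with "travel": the shift along the world's x, y, z in mm, a list of three; "roll": the turn about the world's z in degrees. In form: [{"travel": [dx, dy, dz], "roll": roll}, ...]. A call has 1 to 8 rows; each row is the pose to reach, as a shift and turn from the pose commanded when the call began; what a row does not reach only later rows make up. A row lasts 1/10 s, in which the tool goes at most 50 mm and 8.59 degrees, less where a joint would pass 70% of its speed; a pose out of reach is approached as far as the arm can. A call with a gripper value outside its range is refused whole. OPENING is the closure, from -1 (fully open) to 1 (shut), set as the call begins (- or left out, the last holds). The fingers move at their own pace and stop on an object; the grip force is fixed at half the most. Time passes only in rows, so rows that repeat a pose let the fingers close. It gives the time, the measured TCP pose, the force and the opening at its end, in the units of the state.
- env.state(): the state, without advancing time (a new reading comes with each control period).
- optics.read_camera(name): name is "scene" or "top" or "wrist"; returns the picture (420x560x3 uint8, red, green, blue); there is no depth.
- optics.camera_params(name): a dict with "fx", "fy", "cx", "cy" (pixels), "world_from_camera" (4x4, takes a point from camera to world coordinates). Camera axes: x right, y up, looking along -z (the intrinsics and any distortion apply to the point x, -y, -z); pixel columns grow to the right and rows downward; lengths in mm; the calibration is good to about 2 mm. The wrist camera is an equidistant fisheye: a pixel r from the principal point sees the ray r / f radians off the axis. A picture is of the moment at which its call begins: read the wrist's pose just before it. camera_params takes no time and is no camera call; for the wrist camera it gives the pose at the moment of the call.
- job.job_done(): hands the job in, once; it reports no verdict.
The state is a dict: "t": time; "joints": joint angles; "qvel": joint speeds; "tau": joint torques, N m; "eef_pos": TCP position; "tcp_rot": TCP orientation; "ft_force": force on the tool from outside, world axes, zero at the start; "moment": the same for the moment, N m; "opening": opening from 0.0 (shut) to 1.0 (fully open).
Only numpy, scipy, OpenCV 4.12 (cv2) and the standard library are available. Lean on these libraries where they do the work, as an engineer would, in place of code of your own. Each camera call takes 0.05 s, during which the arm holds its last target.

## Working session

There is one attempt and no reset: what is moved stays moved. The work goes in short steps, Python scripts to look and compute and a shell command to move; the robot and the scene stay as the last step left them, time stands still between calls to the robot, and variables do not carry over. Pictures are saved under pics/ and viewed, and the job is handed in when it is done.

```bash
ls; mkdir -p pics; python3 - <<'E'
from cell import env, optics, job
import cv2
for n in ["scene","top","wrist"]:
    im=optics.read_camera(n); cv2.imwrite(f"pics/{n}0.png",im[:,:,::-1])
    p=optics.camera_params(n); print(n,{k:(v if k!="world_from_camera" else [[round(float(a),3) for a in r] for r in v]) for k,v in p.items()})
print(env.state())
E
```

```text
pics
scene {'fx': 482.85431400061907, 'fy': 482.85431400061907, 'cx': 280.0701249725058, 'cy': 218.82916961337295, 'world_from_camera': [[-0.565, -0.52, 0.64, 1400.308], [0.825, -0.357, 0.438, 679.201], [0.001, 0.776, 0.631, 874.613], [0.0, 0.0, 0.0, 1.0]]}
top {'fx': 433.58076884578657, 'fy': 433.58076884578657, 'cx': 274.88763080828545, 'cy': 204.6079659290006, 'world_from_camera': [[0.006, 0.998, -0.058, 522.774], [-1.0, 0.007, 0.023, 106.193], [0.023, 0.058, 0.998, 1167.433], [0.0, 0.0, 0.0, 1.0]]}
wrist {'fx': 325.19226210127806, 'fy': 325.19226210127806, 'cx': 280.7799201313359, 'cy': 215.9481007370964, 'world_from_camera': [[0.313, 0.917, 0.248, 266.093], [-0.95, 0.303, 0.08, -570.694], [-0.002, -0.26, 0.966, 384.692], [0.0, 0.0, 0.0, 1.0]]}
{'t': 0.15, 'joints': array([-1.35659617e+00,  4.91443464e-01,  1.55932722e+00, -2.25730218e-05,
        1.09168021e+00, -1.05577515e-01]), 'qvel': array([ 0.00169718, -0.00084458, -0.00210024,  0.00062419, -0.00127407,
       -0.00070768]), 'tau': array([ 2.80349297e-03, -6.12893629e+01, -2.58279258e+01,  6.93404255e-02,
        4.73009481e-02, -7.39183452e-05]), 'eef_pos': array([ 196.46331944, -593.12861439,  214.17596628]), 'tcp_rot': array([-1.65304848,  1.56993785,  1.80833226]), 'ft_force': array([-0.41549351, -0.43714537,  1.22511706]), 'moment': array([-0.03564842, -0.00101441, -0.0302168 ]), 'opening': 0.997475478189192}
```

View pics/top0.png

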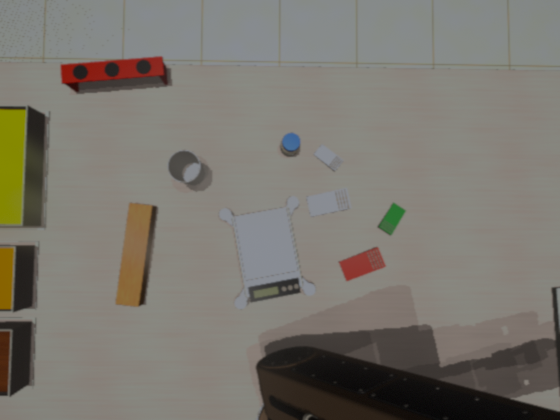

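View pics/scene0.png

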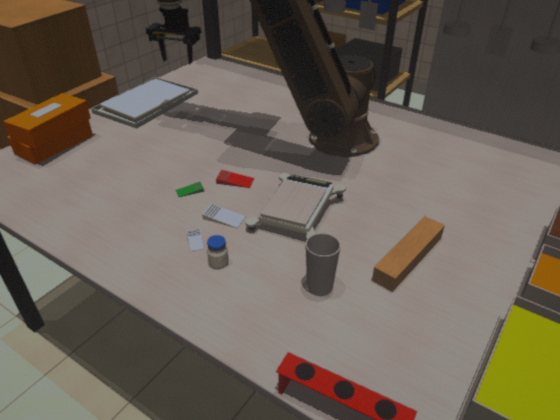

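View pics/wrist0.png

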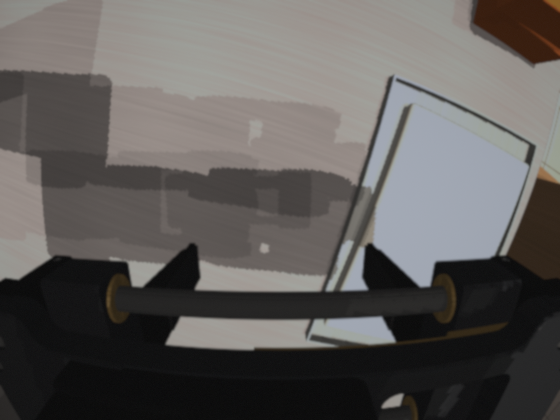

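Top view: the scale is around (268,245), with its (+x,-y) ear at (293,202). Wedge-like things are the large white one (328,203), a small white one (328,157), green (392,218) and red (362,263). The large white one fits: it is neither green nor red, it is the larger of the two whites, and its tip faces the short foot. I'll confirm this in an enlarged crop.

```bash
cat > h.py <<'E'
import numpy as np, cv2
from cell import env, optics, job
def ray(n,uv,p=None):
    p=p or optics.camera_params(n); T=np.array(p["world_from_camera"]); 
    x=(uv[0]-p["cx"])/p["fx"]; y=(uv[1]-p["cy"])/p["fy"]
    if n=="wrist":
        r=np.hypot(x,y); s=np.sin(r)/max(r,1e-9); d=np.array([x*s,-y*s,-np.cos(r)])
    else: d=np.array([x,-y,-1.])
    return T[:3,3],T[:3,:3]@d
def plane(n,uv,z,p=None):
    o,d=ray(n,uv,p); return o+d*(z-o[2])/d[2]
def proj(n,P,p=None):
    p=p or optics.camera_params(n); T=np.array(p["world_from_camera"]); c=T[:3,:3].T@(np.asarray(P,float)-T[:3,3])
    x,y,z=c[0],-c[1],-c[2]
    if n=="wrist":
        r=np.hypot(x,y);t=np.arctan2(r,z); return p["cx"]+p["fx"]*t*x/r,p["cy"]+p["fy"]*t*y/r
    return p["cx"]+p["fx"]*x/z,p["cy"]+p["fy"]*y/z
E
python3 - <<'E'
import cv2
a=cv2.imread("pics/top0.png")[130:310,210:410]; cv2.imwrite("pics/c_top.png",cv2.resize(a,None,fx=3.3,fy=3.3,interpolation=cv2.INTER_CUBIC))
a=cv2.imread("pics/scene0.png")[165:275,165:355]; cv2.imwrite("pics/c_scene.png",cv2.resize(a,None,fx=4,fy=4,interpolation=cv2.INTER_CUBIC))
E
```

```text
(no output)
```

View pics/c_top.png

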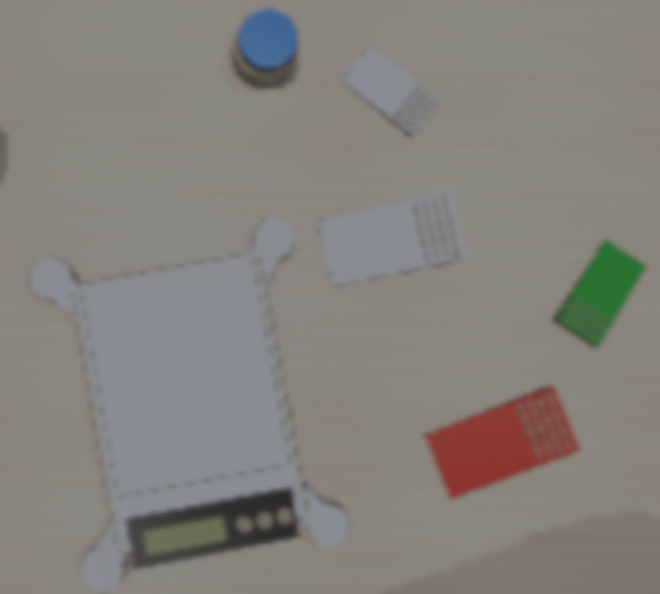

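View pics/c_scene.png

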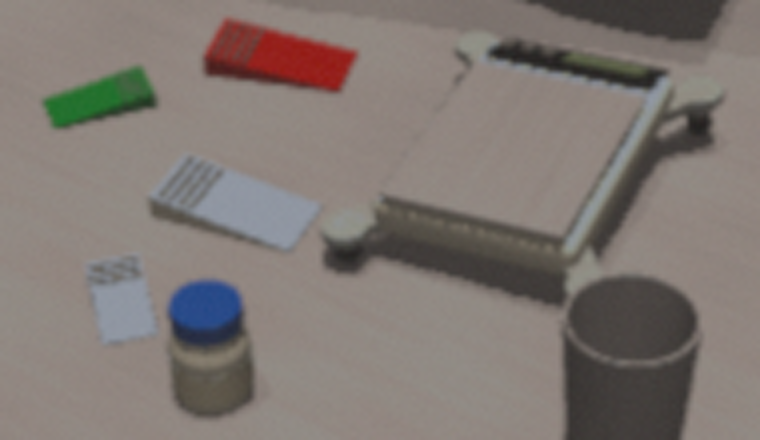

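The crop confirms it: the large white wedge with four grey lines, tip towards the ear at pixel (293,203). Next I measure it by mask and rays.

```bash
python3 - <<'E'
from h import *
im=cv2.imread("pics/top0.png"); big=cv2.resize(im,None,fx=4,fy=4,interpolation=cv2.INTER_CUBIC)
P=optics.camera_params("top")
hsv=cv2.cvtColor(big,cv2.COLOR_BGR2HSV)
b,g,r=[c.astype(int) for c in cv2.split(big)]
m=((b-r)>2).astype(np.uint8)*255   # bluish-white vs warm bench
m=cv2.morphologyEx(m,cv2.MORPH_CLOSE,np.ones((13,13)))
n,l,st,ce=cv2.connectedComponentsWithStats(m)
for i in range(1,n):
    if st[i,4]>800 and 800<ce[i][0]<1700 and 500<ce[i][1]<1250: print(st[i]/4,ce[i]/4)
cv2.imwrite("pics/m.png",m[520:1240,840:1640])
i=l[int(203*4),int(322*4)]
c=max(cv2.findContours((l==i).astype(np.uint8),cv2.RETR_EXTERNAL,cv2.CHAIN_APPROX_NONE)[0],key=cv2.contourArea)
box=cv2.boxPoints(cv2.minAreaRect(c))
box=(box+.5)/4-.5; print(box)
for q in box: print(q,plane("top",q,1.5,P).round(1),plane("top",q,18,P).round(1))
E
```

```text
[ 281.5   132.25   19.5    19.75 1202.75] [291.21305342 141.82358138]
[ 314.25  144.75   25.25   21.   1050.  ] [325.71053571 155.10095238]
[ 306.75  188.     44.25   28.5  3356.5 ] [328.76843438 202.25478549]
[  219.5    196.25    96.     112.75 18818.  ] [266.35310939 248.90799035]
[384.25 204.25  20.    22.25 958.5 ] [394.3125326  215.10550339]
[[305.88382 196.2897 ]
 [346.4103  187.28381]
 [350.90445 207.50735]
 [310.37796 216.51324]]
[305.88382 196.2897 ] [613.4  -4.    1.5] [612.2  -2.5  18. ]
[346.4103  187.28381] [ 638.7 -114.1    1.5] [ 637.1 -111.    18. ]
[350.90445 207.50735] [ 583.9 -126.1    1.5] [ 583.  -122.8   18. ]
[310.37796 216.51324] [558.9 -16.2   1.5] [558.4 -14.5  18. ]
```

View pics/m.png

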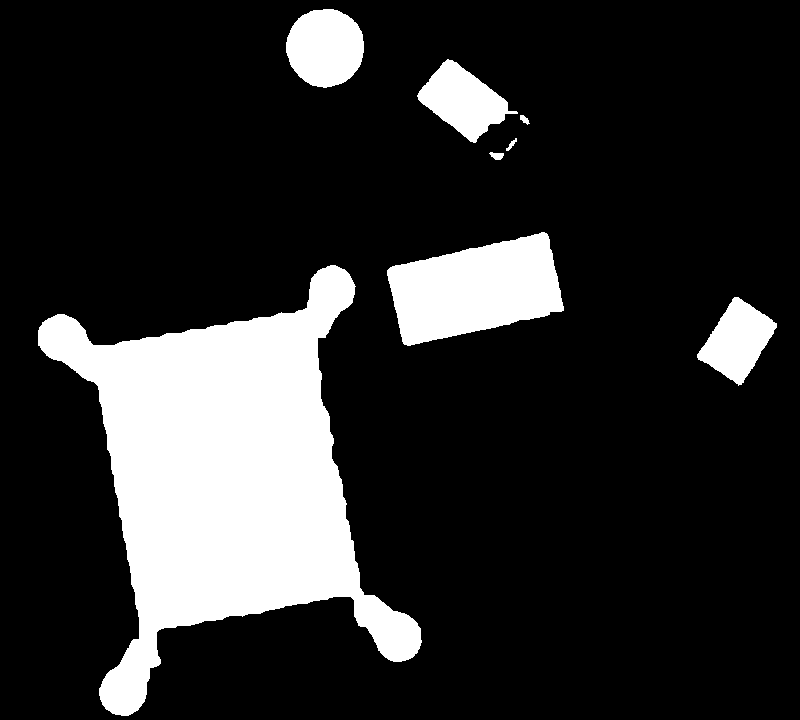

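```bash
python3 - <<'E'
from h import *
top=optics.camera_params("top"); sc=optics.camera_params("scene")
def tri(a,b):
    o1,d1=ray("top",a,top);o2,d2=ray("scene",b,sc)
    A=np.stack([d1,-d2],1);s=np.linalg.lstsq(A,o2-o1,rcond=None)[0]
    p,q=o1+d1*s[0],o2+d2*s[1]; return ((p+q)/2).round(1),(p-q).round(1)
e=((1172-.0)/4-.4,(808)/4-.4)
s=(349/4+165-.4,226/4+165-.4)
print("ear tri",tri(e,s)); 
for z in (25,30,35): print(z,plane("top",e,z,top).round(1),plane("scene",s,z,sc).round(1))
# other ears (mask coordinates)
for (u,v) in ((332,288),(62,336),(398,637),(123,692)):
    print(plane("top",((u+840)/4-.4,(v+520)/4-.4),35,top).round(1))
# scene: tip corners, foot contact
for n,(u,v) in dict(tipA=(321,207),tipB=(294,248),ballbottom=(347,268)).items():
    print(n,plane("scene",(u/4+165-.4,v/4+165-.4),1,sc).round(1))
t=np.array([586.1,-10.1]);b=np.array([610.0,-116.9]);d=(t-b)/np.linalg.norm(t-b)
for z in(25,30,35):
    f=plane("top",e,z,top)[:2]; print(z,"ahead of tip",(f-t)@d,"left",np.cross(d,f-t))
print(d,np.degrees(np.arctan2(d[1],d[0])))
E
```

```text
ear tri (array([596.4,  34.5,  30.6]), array([ 1.1, -1.6,  0.2]))
25 [597.3  33.4  25. ] [590.5  31.1  25. ]
30 [597.   33.7  30. ] [595.3  34.9  30. ]
35 [596.6  34.   35. ] [600.   38.7  35. ]
[596.6  34.   35. ]
[564.  210.1  35. ]
[370.3  -9.6  35. ]
[334.7 168.1  35. ]
tipA [561.8 -16.9   1. ]
tipB [609.   -4.4   1. ]
ballbottom [605.1  39.3   1. ]
25 ahead of tip 39.96407982262148 left -20.40055167970749
30 ahead of tip 40.34638212751848 left -20.15194962907534
35 ahead of tip 40.72868443241548 left -19.90334757844319
[-0.21838144  0.97586349] 102.61398472199265<stdin>:19: DeprecationWarning: Arrays of 2-dimensional vectors are deprecated. Use arrays of 3-dimensional vectors instead. (deprecated in NumPy 2.0)
```

Wedge tip is at (586,-10), butt at (610,-117), heading 102.6°. It measures 109 x 56 mm, which matches. The foot is at about (596,35), roughly 42 mm ahead and 20 mm to the wedge's right. Plan: push its left side squarely by 20 mm with two slightly opened fingertips, then push the butt about 85 mm.

```bash
python3 -m handwheel '[{"travel":[180,250,-40],"roll":-5.5},{"travel":[180,250,-40],"roll":-5.5},{"travel":[180,250,-40],"roll":-5.5},{"travel":[180,250,-40],"roll":-5.5},{"travel":[180,250,-40],"roll":-5.5},{"travel":[180,250,-40],"roll":-5.5},{"travel":[180,250,-40],"roll":-5.5},{"travel":[180,250,-40],"roll":-5.5}]' 0.58; python3 - <<'E'
from h import *
from scipy.spatial.transform import Rotation as R
s=env.state();print(s["eef_pos"],R.from_euler("xyz",s["tcp_rot"]).as_matrix().round(3),s["opening"],s["ft_force"])
E
```

```text
t: 0.95
eef_pos: [377.3, -342.1, 174.6]
tcp_rot: [-0.935, 1.57, 2.433]
ft_force: [0.7, -0.7, -0.2]
opening: 0.384
[ 377.26927653 -342.13678874  174.55000143] [[-0.     0.225 -0.974]
 [ 0.    -0.974 -0.225]
 [-1.    -0.     0.   ]] 0.38371805725486097 [ 0.69855071 -0.73094867 -0.24687853]
```

```bash
python3 -m handwheel '[{"travel":[172,252,-60],"roll":0},{"travel":[172,252,-60],"roll":0},{"travel":[172,252,-60],"roll":0},{"travel":[172,252,-60],"roll":0},{"travel":[172,252,-60],"roll":0},{"travel":[172,252,-60],"roll":0},{"travel":[172,252,-60],"roll":0},{"travel":[172,252,-60],"roll":0}]'; python3 - <<'E'
from h import *
im=optics.read_camera("wrist"); cv2.imwrite("pics/w1.png",im[:,:,::-1]);print(env.state()["eef_pos"])
im=optics.read_camera("top"); cv2.imwrite("pics/t1.png",im[:,:,::-1])
E
```

```text
t: 1.75
eef_pos: [549.0, -91.5, 114.2]
tcp_rot: [0.026, 1.57, -2.89]
ft_force: [-0.2, -1.3, 0.3]
opening: 0.205
[548.39662187 -92.42843828 114.48172648]
```

View pics/w1.png

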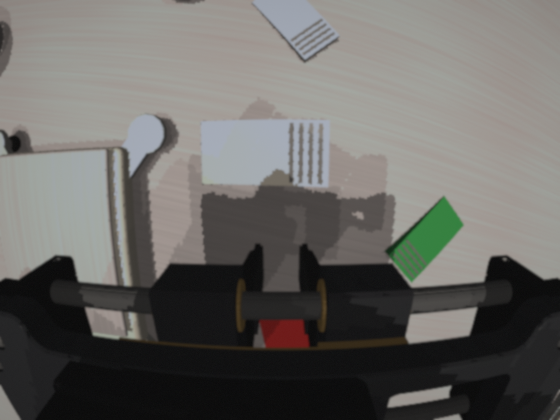

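```bash
python3 - <<'E'
from h import *
P=optics.camera_params("wrist")
for uv,z in (((201.5,122),1.5),((202.5,185),1.5),((329,120),18),((329,186),18),((147,134),30),((265,186),10)): print(uv,plane("wrist",uv,z,P).round(1))
print(env.state()["eef_pos"].round(1), P["world_from_camera"][:3,3] if hasattr(P["world_from_camera"],'shape') else 0)
E
```

```text
(201.5, 122) [612.9  -7.1   1.5]
(202.5, 185) [557.5 -18.6   1.5]
(329, 120) [ 637.  -113.4   18. ]
(329, 186) [ 583.5 -126.5   18. ]
(147, 134) [596.3  30.5  30. ]
(265, 186) [570.1 -74.2  10. ]
[548.1 -93.  114.8] [619.64706016 -77.15598728 285.21809823]
```

```bash
python3 -m handwheel '[{"travel":[0,0,-40],"roll":0},{"travel":[0,0,-80],"roll":0},{"travel":[0,0,-100],"roll":0},{"travel":[0,0,-109],"roll":0},{"travel":[0,0,-109],"roll":0},{"travel":[0,0,-109],"roll":0}]' 
python3 -m handwheel '[{"travel":[4,1,0],"roll":0},{"travel":[8,2,0],"roll":0},{"travel":[12,2.5,0],"roll":0},{"travel":[16,3.5,0],"roll":0},{"travel":[20,4.5,0],"roll":0},{"travel":[24,5.5,0],"roll":0},{"travel":[24,5.5,0],"roll":0}]'
python3 - <<'E'
from h import *
im=optics.read_camera("wrist"); cv2.imwrite("pics/w2.png",im[:,:,::-1]);print(env.state()["eef_pos"])
E
```

```text
t: 2.45
eef_pos: [548.9, -92.3, 6.8]
tcp_rot: [2.564, 1.569, -0.355]
ft_force: [-0.1, -0.3, -0.2]
opening: 0.208
t: 3.15
eef_pos: [573.1, -85.7, 5.6]
tcp_rot: [2.575, 1.57, -0.342]
ft_force: [0.4, 0.2, -1.6]
opening: 0.207
[572.77990609 -85.68627755   5.58178695]
```

View pics/w2.png

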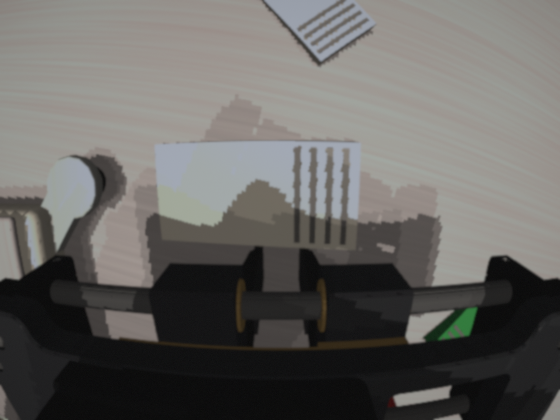

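```bash
cat >> h.py <<'E'
def report(tf,tn,bf,bn,ear):
    P=optics.camera_params("wrist")
    a,b,c,d=[plane("wrist",u,z,P)[:2] for u,z in((tf,1.5),(tn,1.5),(bf,18),(bn,18))]; e=plane("wrist",ear,30,P)[:2]
    t=(a+b)/2; k=(c+d)/2; x=(t-k)/np.linalg.norm(t-k); r=np.array([x[1],-x[0]])
    print("tip",t.round(1),"butt",k.round(1),"len",np.linalg.norm(t-k).round(1),"w",np.linalg.norm(a-b).round(1),np.linalg.norm(c-d).round(1),"head",np.degrees(np.arctan2(x[1],x[0])).round(1),"ear",e.round(1),"ear fwd/right of tip",((e-t)@x).round(1),((e-t)@r).round(1))
E
python3 - <<'E'
from h import *
report((156,145),(158,241),(359,142),(358,249),(76,189))
E
```

```text
tip [594.9  -7.3] butt [ 620.9 -115.6] len 111.4 w 56.8 55.8 head 103.5 ear [596.3  30. ] ear fwd/right of tip 36.0 10.0
```

The wedge has slid about 10 mm sideways without turning, so 10 mm remain.

```bash
python3 -m handwheel '[{"travel":[4,1,0],"roll":0},{"travel":[7,1.5,0],"roll":0},{"travel":[10,2,0],"roll":0},{"travel":[10,2,0],"roll":0}]' 
python3 -m handwheel '[{"travel":[-10,-2,0],"roll":0},{"travel":[-20,-4,0],"roll":0},{"travel":[-20,-4,40],"roll":0},{"travel":[-20,-4,90],"roll":0},{"travel":[-20,-24,110],"roll":8},{"travel":[-20,-54,110],"roll":16}]'
python3 - <<'E'
from h import *
im=optics.read_camera("wrist"); cv2.imwrite("pics/w3.png",im[:,:,::-1]);print(env.state()["eef_pos"])
im=optics.read_camera("top"); cv2.imwrite("pics/t3.png",im[:,:,::-1])
E
```

```text
t: 3.6
eef_pos: [583.0, -83.8, 5.7]
tcp_rot: [2.538, 1.57, -0.38]
ft_force: [0.4, 0.2, 0.3]
opening: 0.21
t: 4.2
eef_pos: [562.8, -137.9, 119.2]
tcp_rot: [2.284, 1.566, -0.347]
ft_force: [0.4, -0.5, 0.3]
opening: 0.211
[ 562.50012973 -142.05735656  117.61055991]
```

View pics/w3.png

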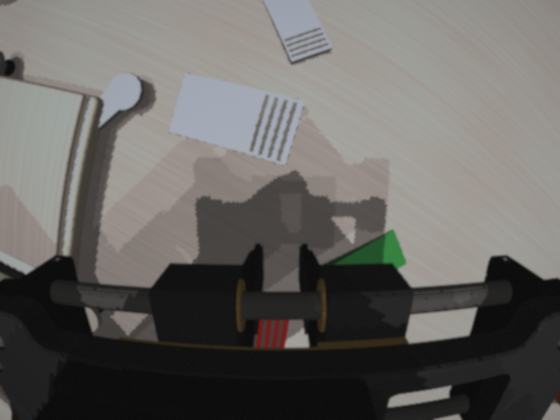

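View pics/t3.png

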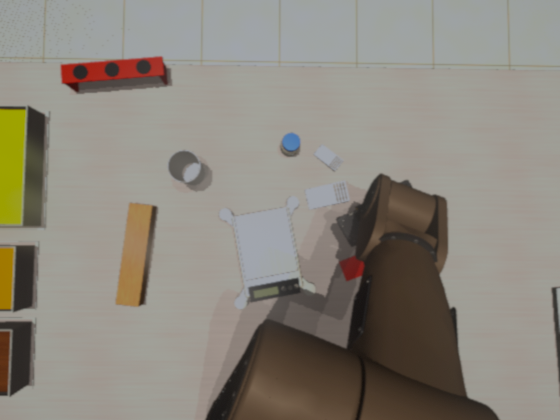

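```bash
python3 - <<'E'
from h import *
report((187,73),(170,132),(303,101),(286,163),(124,92))
im=cv2.imread("pics/t3.png"); big=cv2.resize(im,None,fx=4,fy=4,interpolation=cv2.INTER_CUBIC)
P=optics.camera_params("top")
b,g,r=[c.astype(int) for c in cv2.split(big)]
m=cv2.morphologyEx(((b-r)>2).astype(np.uint8),cv2.MORPH_CLOSE,np.ones((13,13)))
n,l,st,ce=cv2.connectedComponentsWithStats(m); i=l[196*4,322*4]
c=cv2.findContours((l==i).astype(np.uint8),cv2.RETR_EXTERNAL,cv2.CHAIN_APPROX_NONE)[0][0]
box=(cv2.boxPoints(cv2.minAreaRect(c))+.5)/4-.5
for q in box: print(q,plane("top",q,1.5,P).round(1),plane("top",q,18,P).round(1))
E
```

```text
tip [606.4 -11.6] butt [ 630.4 -115.7] len 106.9 w 55.5 53.4 head 103.0 ear [596.2  28.8] ear fwd/right of tip 41.6 -0.8
[304.15585 189.17554] [632.7   0.7   1.5] [631.1   2.2  18. ]
[344.43393 179.88058] [ 658.9 -108.8    1.5] [ 656.9 -105.7   18. ]
[349.132   200.23874] [ 603.6 -121.3    1.5] [ 602.4 -118.1   18. ]
[308.8539  209.53369] [577.7 -12.1   1.5] [576.9 -10.4  18. ]
```

Both views agree: heading 103°, with the foot on the wedge's axis to within 1 mm and about 41 mm ahead of the tip. I'll turn the hand square to the butt and go behind it.

```bash
python3 -m handwheel '[{"travel":[35,-2,0],"roll":8.5},{"travel":[73,-2,0],"roll":17},{"travel":[73,-2,0],"roll":25.5},{"travel":[73,-2,0],"roll":34},{"travel":[73,-2,0],"roll":42.5},{"travel":[73,-2,0],"roll":51},{"travel":[73,-2,0],"roll":59.5},{"travel":[73,-2,0],"roll":68}]' 
python3 -m handwheel '[{"travel":[0,0,0],"roll":6},{"travel":[0,0,0],"roll":6},{"travel":[0,0,0],"roll":6}]'
python3 - <<'E'
from h import *
from scipy.spatial.transform import Rotation as R
im=optics.read_camera("wrist"); cv2.imwrite("pics/w4.png",im[:,:,::-1]);
s=env.state();print(s["eef_pos"],R.from_euler("xyz",s["tcp_rot"]).as_matrix()[:,1].round(3),s["joints"].round(2))
E
```

```text
t: 5.1
eef_pos: [634.5, -139.3, 114.9]
tcp_rot: [-2.106, 1.569, 2.729]
ft_force: [-0.1, 0.7, -0.0]
opening: 0.209
t: 5.4
eef_pos: [634.9, -139.5, 115.3]
tcp_rot: [-2.202, 1.57, 2.73]
ft_force: [-0.0, 0.0, 0.2]
opening: 0.208
[ 635.09485882 -139.60132464  115.38497142] [ 0.976  0.218 -0.   ] [-0.32  0.63  1.59  0.    0.92 -0.54]
```

View pics/w4.png

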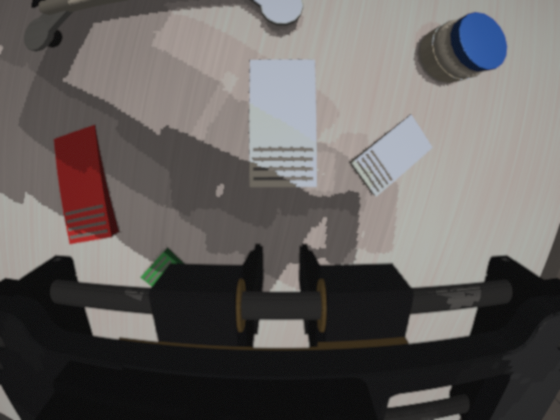

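```bash
python3 -m handwheel '[{"travel":[0,0,-40],"roll":0},{"travel":[0,0,-80],"roll":0},{"travel":[0,0,-100],"roll":0},{"travel":[0,0,-110],"roll":0},{"travel":[0,0,-110],"roll":0}]' 
python3 -m handwheel '[{"travel":[-1.5,6.5,0],"roll":0},{"travel":[-3,13,0],"roll":0},{"travel":[-4.5,19.5,0],"roll":0},{"travel":[-6,26,0],"roll":0},{"travel":[-7.5,33,0],"roll":0},{"travel":[-9,39,0],"roll":0},{"travel":[-10,44,0],"roll":0},{"travel":[-10,44,0],"roll":0}]'
python3 - <<'E'
from h import *
im=optics.read_camera("wrist"); cv2.imwrite("pics/w5.png",im[:,:,::-1]);
s=env.state();print(s["eef_pos"])
E
```

```text
t: 5.95
eef_pos: [635.0, -139.6, 4.7]
tcp_rot: [-2.141, 1.569, 2.793]
ft_force: [1.0, -0.4, 0.8]
opening: 0.209
t: 6.75
eef_pos: [625.3, -95.0, 5.6]
tcp_rot: [-2.381, 1.57, 2.556]
ft_force: [-0.2, -0.2, -0.5]
opening: 0.209
[625.35314554 -95.39320679   5.57637683]
```

View pics/w5.png

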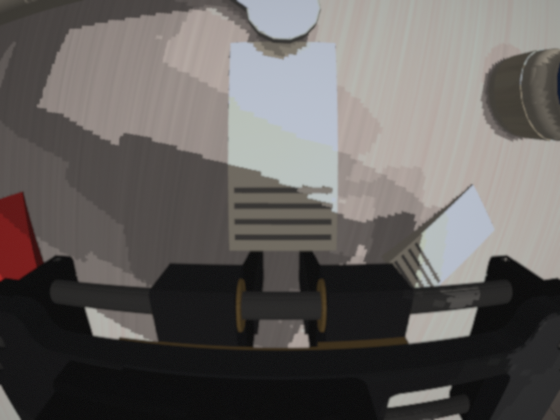

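Wedge and ear are centred on the same column (about 283). I continue under the foot more slowly.

```bash
python3 -m handwheel '[{"travel":[-1,4,0],"roll":0},{"travel":[-2,8,0],"roll":0},{"travel":[-2.5,12,0],"roll":0},{"travel":[-3.5,16,0],"roll":0},{"travel":[-4.5,20,0],"roll":0},{"travel":[-5.5,24,0],"roll":0},{"travel":[-6,27,0],"roll":0},{"travel":[-6.5,30,0],"roll":0}]'
python3 -m handwheel '[{"travel":[-0.5,3,0],"roll":0},{"travel":[-1.5,6,0],"roll":0},{"travel":[-2,9,0],"roll":0},{"travel":[-2.5,12,0],"roll":0},{"travel":[-3,14,0],"roll":0},{"travel":[-3,14,0],"roll":0}]'
python3 - <<'E'
from h import *
im=optics.read_camera("wrist"); cv2.imwrite("pics/w6.png",im[:,:,::-1]);
s=env.state();print(s["eef_pos"])
im=optics.read_camera("scene"); a=im[165:275,165:355,::-1]; cv2.imwrite("pics/s6.png",cv2.resize(a,None,fx=4,fy=4,interpolation=cv2.INTER_CUBIC))
E
```

```text
t: 7.6
eef_pos: [619.1, -65.9, 5.7]
tcp_rot: [0.676, 1.57, -0.671]
ft_force: [1.9, -4.6, -0.7]
opening: 0.211
t: 8.2
eef_pos: [615.7, -51.2, 5.6]
tcp_rot: [-2.572, 1.57, 2.364]
ft_force: [-0.2, 0.5, 0.3]
opening: 0.21
[615.71435146 -51.26778367   5.61022017]
```

View pics/w6.png

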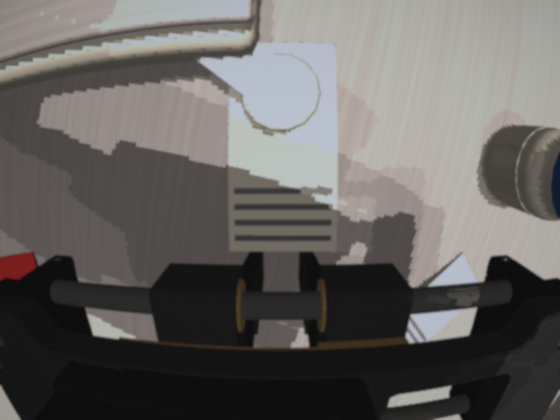

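View pics/s6.png

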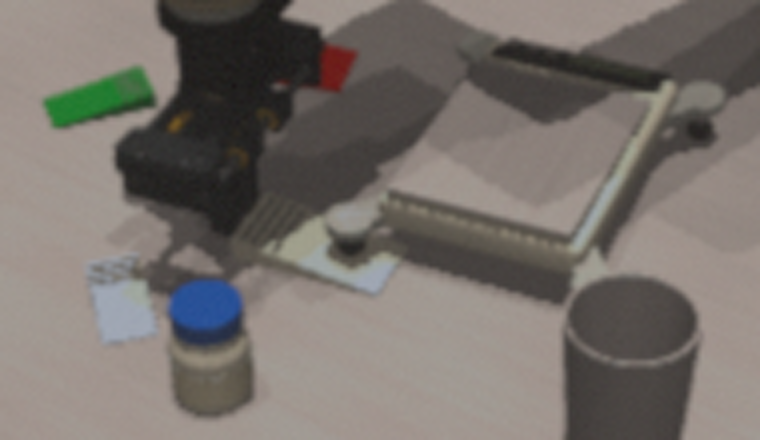

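```bash
python3 - <<'E'
from h import *
P=optics.camera_params("wrist")
bl,br=[plane("wrist",u,18,P)[:2] for u in ((229.5,250),(335.5,250))]
tr=plane("wrist",(336,43.5),1.5,P)[:2]
ex=[plane("wrist",u,36.5,P)[:2] for u in ((279,92),(279,133),(279,51),(321,92))]
x=tr-br; print("len",np.linalg.norm(x), "w",np.linalg.norm(br-bl)); x/=np.linalg.norm(x)
print("heading",np.degrees(np.arctan2(x[1],x[0])))
for e in ex: print(e.round(1),"behind tip",((tr-e)@x).round(1),"ahead of butt",((e-bl)@x).round(1))
print("lat",(ex[0]-(bl+br)/2)@np.array([x[1],-x[0]]))
E
```

```text
len 109.83733985563653 w 55.620343796999606
heading 102.29054673609888
[595.2  35.6] behind tip 32.5 ahead of butt 77.8
[599.1  18.4] behind tip 50.1 ahead of butt 60.1
[591.2  53.4] behind tip 14.2 ahead of butt 96.0
[612.6  39.8] behind tip 32.1 ahead of butt 78.2
lat -2.2768756415712494
```

```bash
python3 -m handwheel '[{"travel":[-0.5,2.5,0],"roll":0},{"travel":[-1,5,0],"roll":0},{"travel":[-2,8,0],"roll":0},{"travel":[-2,8,0],"roll":0},{"travel":[-2,8,0],"roll":0}]'
python3 - <<'E'
from h import *
im=optics.read_camera("wrist"); cv2.imwrite("pics/w7.png",im[:,:,::-1]); a=im[0:270,190:370,::-1];cv2.imwrite("pics/w7c.png",cv2.resize(a,None,fx=2.2,fy=2.2,interpolation=cv2.INTER_CUBIC))
s=env.state();print(s["eef_pos"])
im=optics.read_camera("scene"); cv2.imwrite("pics/s7f.png",im[:,:,::-1]);a=im[165:275,165:355,::-1]; cv2.imwrite("pics/s7.png",cv2.resize(a,None,fx=4,fy=4,interpolation=cv2.INTER_CUBIC))
E
```

```text
t: 8.8
eef_pos: [613.8, -43.4, 5.7]
tcp_rot: [-2.601, 1.57, 2.335]
ft_force: [-0.6, 0.3, -0.4]
opening: 0.208
[613.79851244 -43.48610008   5.64373728]
```

View pics/w7c.png

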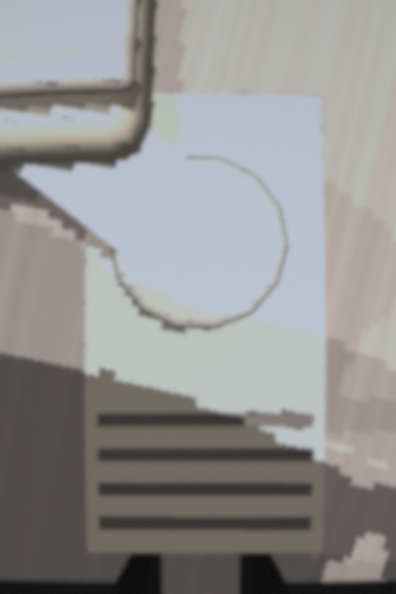

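View pics/s7.png

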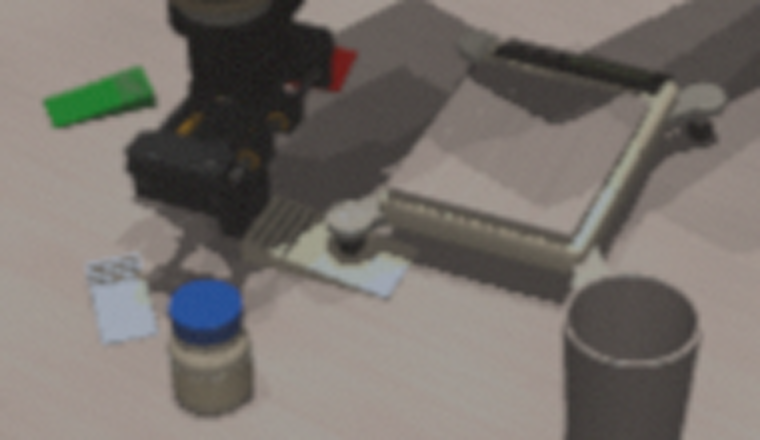

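```bash
python3 - <<'E'
from h import *
P=optics.camera_params("wrist")
f=lambda u,v:(u/2.2+190-.3,v/2.2-.3)
bl,br=[plane("wrist",f(*u),18,P)[:2] for u in ((87,553),(323,554))]
tr=plane("wrist",f(323,95),1.5,P)[:2]; tl=plane("wrist",f(86,93),1.5,P)[:2]
x=tr-br; print("len",np.linalg.norm(x),"w",np.linalg.norm(br-bl)); x/=np.linalg.norm(x); r=np.array([x[1],-x[0]])
print("heading",np.degrees(np.arctan2(x[1],x[0])))
for z in (34,37,40,43):
    L,R,T,C=[plane("wrist",f(*u),z,P)[:2] for u in ((114,245),(288,245),(195,155),(201,242))]
    print(z,"diam",np.linalg.norm(L-R).round(1),"centre behind tip", ((tr-C)@x).round(1),"from far rim",((tr-T)@x+17).round(1),"lat",((C-(bl+br)/2)@r).round(1))
print(P["world_from_camera"])
E
```

```text
len 111.09360323496439 w 56.395507347233455
heading 102.45547596268487
34 diam 34.2 centre behind tip 40.2 from far rim 39.7 lat -1.4
37 diam 33.5 centre behind tip 40.4 from far rim 40.2 lat -1.4
40 diam 32.8 centre behind tip 40.6 from far rim 40.8 lat -1.4
43 diam 32.0 centre behind tip 40.8 from far rim 41.4 lat -1.4
[[ 9.75341565e-01 -2.13267225e-01 -5.67972037e-02  5.97816115e+02]
 [ 2.20700434e-01  9.42037155e-01  2.52700054e-01  2.73011280e+01]
 [-3.87563215e-04 -2.59004034e-01  9.65876162e-01  1.76151239e+02]
 [ 0.00000000e+00  0.00000000e+00  0.00000000e+00  1.00000000e+00]]
```

About 40 mm is in, measured two ways, so 3 mm more.

```bash
python3 -m handwheel '[{"travel":[-0.2,1,0],"roll":0},{"travel":[-0.5,2,0],"roll":0},{"travel":[-0.7,3.1,0],"roll":0},{"travel":[-0.7,3.1,0],"roll":0},{"travel":[-0.7,3.1,0],"roll":0}]'
python3 - <<'E'
from h import *
im=optics.read_camera("wrist"); cv2.imwrite("pics/w8.png",im[:,:,::-1]); a=im[0:270,190:370,::-1];cv2.imwrite("pics/w8c.png",cv2.resize(a,None,fx=2.2,fy=2.2,interpolation=cv2.INTER_CUBIC))
s=env.state();print(s["eef_pos"],s["ft_force"])
E
python3 -m handwheel '[{"travel":[3,-12,0],"roll":0},{"travel":[7,-30,0],"roll":0},{"travel":[10,-45,30],"roll":0},{"travel":[10,-65,75],"roll":0},{"travel":[5,-110,95],"roll":0},{"travel":[0,-155,115],"roll":0},{"travel":[-5,-200,115],"roll":0},{"travel":[-10,-240,115],"roll":0}]'
python3 - <<'E'
from h import *
for n in("scene","top"):
    im=optics.read_camera(n)[:,:,::-1]; cv2.imwrite(f"pics/{n}8.png",im)
    a=im[165:275,165:355] if n=="scene" else im[165:310,200:370]
    cv2.imwrite(f"pics/{n}8c.png",cv2.resize(a,None,fx=4,fy=4,interpolation=cv2.INTER_CUBIC))
E
```

```text
t: 9.4
eef_pos: [613.5, -40.9, 5.7]
tcp_rot: [0.909, 1.57, -0.438]
ft_force: [1.5, -4.9, -0.2]
opening: 0.208
[613.45071549 -40.93270722   5.66215627] [ 1.26568863 -4.23888074 -1.02000205]
t: 10.25
eef_pos: [602.8, -284.2, 121.7]
tcp_rot: [0.958, 1.569, -0.39]
ft_force: [-0.6, 0.1, -1.0]
opening: 0.208
```

View pics/w8c.png

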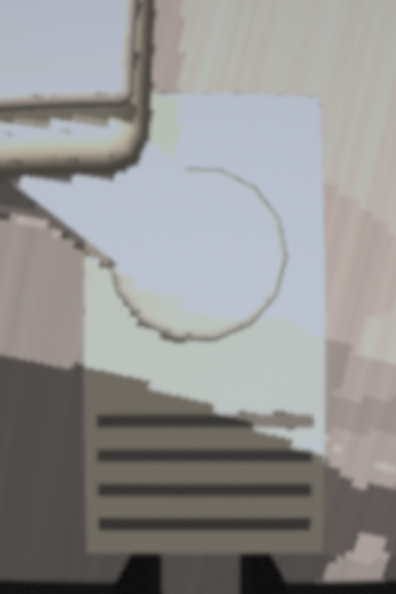

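View pics/scene8c.png

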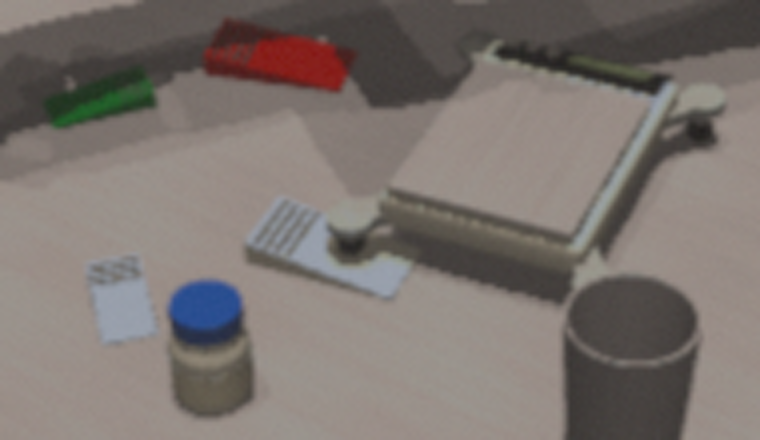

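View pics/top8c.png

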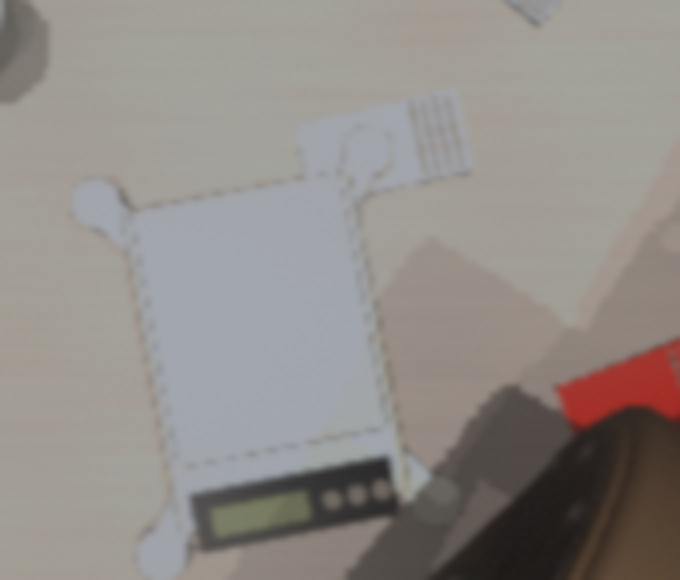

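```bash
python3 - <<'E'
from h import *
P=optics.camera_params("top"); S=optics.camera_params("scene")
f=lambda u,v:(u/4+200-.4,v/4+165-.4)
tl=plane("top",f(299,126),1.5,P)[:2]; bl,br=[plane("top",f(*u),18,P)[:2] for u in((459,90),(473,170))]
k=(bl+br)/2; 
x=tl-bl; print("len(edge)",np.linalg.norm(x),"w",np.linalg.norm(bl-br)); x/=np.linalg.norm(x)
for z in(36,40):
    e=plane("top",f(367,151),z,P)[:2]; print(z,e.round(1),"behind tip",((tl-e)@x).round(1),"ahead of butt",((e-k)@x).round(1),"lat",((e-k)@np.array([x[1],-x[0]])).round(1))
# tilt: triangulate ears in both views, before and after
g=lambda u,v:(u/4+165-.4,v/4+165-.4)
def tri(a,b):
    o1,d1=ray("top",a,P);o2,d2=ray("scene",b,S)
    s=np.linalg.lstsq(np.stack([d1,-d2],1),o2-o1,rcond=None)[0]
    p,q=o1+d1*s[0],o2+d2*s[1]; return ((p+q)/2).round(1),np.linalg.norm(p-q).round(1)
print("short ear now",tri(f(367,151),g(353,219)))
print("(-x,+y) ear before",tri(((123+840)/4-.4,(692+520)/4-.4),g(697,97)),"now",tri(f(162,553),g(698,103)))
# wrist: same hand-relative pixels, camera pose 2.6 mm on
E
python3 - <<'E'
import cv2,numpy as np
a=cv2.imread("pics/scene0.png");b=cv2.imread("pics/scene8.png")
o=np.vstack([cv2.resize(i[165:225,270:355],None,fx=7,fy=5,interpolation=cv2.INTER_CUBIC) for i in(a,b)])
cv2.imwrite("pics/cmp.png",o)
E
```

```text
len(edge) 108.83944819302576 w 54.18287919317449
36 [594.6  37.3] behind tip 38.8 ahead of butt 68.9 lat -0.8
40 [594.3  37.6] behind tip 38.5 ahead of butt 69.2 lat -0.9
short ear now (array([594.4,  37.6,  36.9]), np.float64(0.5))
(-x,+y) ear before (array([336.7, 166. ,  39.9]), np.float64(4.2)) now (array([335.2, 166.8,  33.9]), np.float64(4.7))
```

View pics/cmp.png

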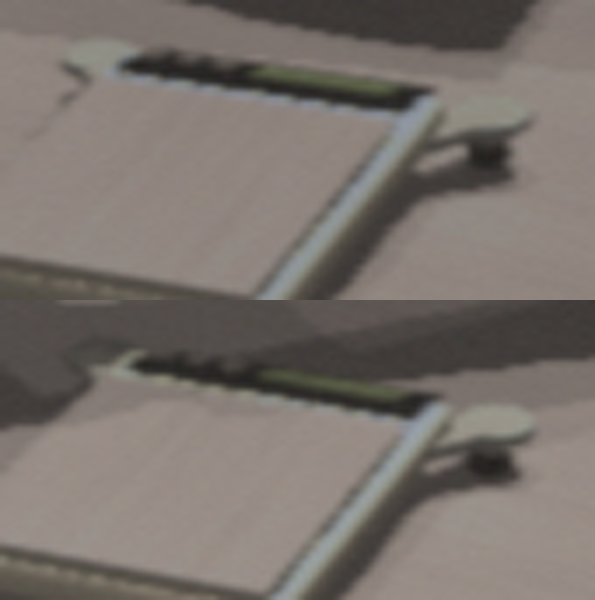

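The views suggest it may be 1–3 mm short: butt-to-foot reads 68–69 mm against 67 mm. I take one more close view from above.

```bash
python3 -m handwheel '[{"travel":[0,45,0],"roll":0},{"travel":[0,90,0],"roll":0},{"travel":[10,130,-10],"roll":0},{"travel":[12,160,-20],"roll":0},{"travel":[12,175,-30],"roll":0},{"travel":[12,175,-30],"roll":0},{"travel":[12,175,-30],"roll":0}]'
python3 - <<'E'
from h import *
P=optics.camera_params("wrist");im=optics.read_camera("wrist"); cv2.imwrite("pics/w9.png",im[:,:,::-1]); import pickle;pickle.dump(P,open("p9.pkl","wb"))
a=im[0:220,180:380,::-1];cv2.imwrite("pics/w9c.png",cv2.resize(a,None,fx=3,fy=2.7,interpolation=cv2.INTER_CUBIC))
print(env.state()["eef_pos"])
E
```

```text
t: 11.05
eef_pos: [615.4, -106.7, 90.7]
tcp_rot: [-1.326, 1.571, -2.673]
ft_force: [0.6, -0.9, 0.2]
opening: 0.209
[ 615.48724983 -107.17114897   90.92045354]
```

View pics/w9c.png

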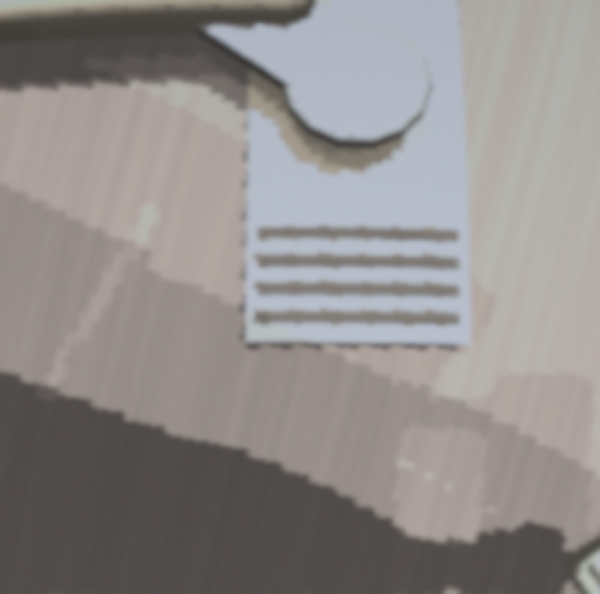

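```bash
python3 - <<'E'
from h import *; import pickle
P=pickle.load(open("p9.pkl","rb"))
f=lambda u,v:(u/3+180-.3,v/2.7-.3)
bl,br=[plane("wrist",f(*u),18,P)[:2] for u in((246,344),(469,343))]; w=np.linalg.norm(br-bl)
r=(br-bl)/w; x=np.array([-r[1],r[0]]); k=(bl+br)/2
print("w",w,"head",np.degrees(np.arctan2(x[1],x[0])),"butt",k)
for v,z in((146,31),(140,37),(143,34)):
    e=plane("wrist",f(358,v),z,P)[:2]; print(v,z,"ear centre ahead of butt",((e-k)@x+17).round(1))
for z in(34,37): 
    L,R=[plane("wrist",f(*u),z,P)[:2] for u in((286,88),(432,88))]; print(z,np.linalg.norm(L-R),((L+R)/2).round(1),(((L+R)/2-k)@x).round(1))
for v in (232,260,288,317): print("line",((plane("wrist",f(358,v),17,P)[:2]-k)@x).round(1))
print(np.array(P["world_from_camera"])[:3,3])
E
```

```text
w 55.283420739402 head 103.61263068625551 butt [611.7527899  -29.76442875]
146 31 ear centre ahead of butt 69.4
140 37 ear centre ahead of butt 69.6
143 34 ear centre ahead of butt 69.5
34 33.92235574042587 [596.2  36.5] 68.1
37 33.47425412307777 [596.2  35.6] 67.2
line 31.0
line 23.1
line 15.2
line 7.1
[599.31761963 -35.78385698 261.10711875]
```

All estimates put the foot about 68.7 mm from the butt, so it is about 2 mm short. I add one gentle 2 mm push beyond the last contact pose. The offset back to that pose is [-2, 65, -85].

```bash
python3 -m handwheel '[{"travel":[0,0,-40],"roll":0},{"travel":[0,0,-70],"roll":0},{"travel":[0,0,-85],"roll":0},{"travel":[-0.5,20,-85],"roll":0},{"travel":[-1,40,-85],"roll":0},{"travel":[-1.5,52,-85],"roll":0},{"travel":[-2,60,-85],"roll":0},{"travel":[-2,60,-85],"roll":0}]'
python3 -m handwheel '[{"travel":[0,2.5,0],"roll":0},{"travel":[0,4.5,0],"roll":0},{"travel":[-0.3,6,0],"roll":0},{"travel":[-0.5,7.2,0],"roll":0},{"travel":[-0.5,7.2,0],"roll":0},{"travel":[-0.5,7.2,0],"roll":0}]'
python3 - <<'E'
from h import *
im=optics.read_camera("wrist"); a=im[0:270,190:370,::-1];cv2.imwrite("pics/w10c.png",cv2.resize(a,None,fx=2.2,fy=2.2,interpolation=cv2.INTER_CUBIC))
E
```

```text
t: 11.9
eef_pos: [613.6, -45.4, 6.2]
tcp_rot: [1.185, 1.57, -0.162]
ft_force: [0.2, -0.1, 0.2]
opening: 0.21
t: 12.5
eef_pos: [613.3, -39.4, 5.8]
tcp_rot: [0.82, 1.569, -0.527]
ft_force: [1.5, -4.7, 0.3]
opening: 0.208
```

View pics/w10c.png

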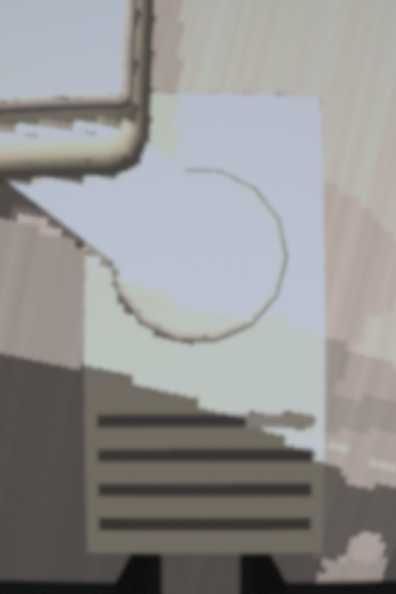

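```bash
python3 - <<'E'
from h import *
P=optics.camera_params("wrist")
f=lambda u,v:(u/2.2+190-.3,v/2.2-.3)
tr=plane("wrist",f(323,96),1.5,P)[:2]; bl,br=[plane("wrist",f(*u),18,P)[:2] for u in ((87,553),(323,554))]
x=tr-br; print(np.linalg.norm(x)); x/=np.linalg.norm(x); k=(bl+br)/2
for z in(34,37):
  for name,c,t in(("w8",(201,254),(195,167)),("w10",(202,255.5),(195,168.5))):
    C,T=[plane("wrist",f(*u),z,P)[:2] for u in(c,t)]; print(name,z,C.round(1),"behind tip",((tr-C)@x).round(1),((tr-T)@x+17).round(1),"ahead of butt",((C-k)@x).round(1))
E
python3 -m handwheel '[{"travel":[3,-12,0],"roll":0},{"travel":[7,-30,0],"roll":0},{"travel":[10,-45,30],"roll":0},{"travel":[10,-65,75],"roll":0},{"travel":[5,-110,115],"roll":0},{"travel":[0,-155,150],"roll":0},{"travel":[-5,-200,165],"roll":0},{"travel":[-10,-250,165],"roll":0}]'
python3 - <<'E'
from h import *
for n in("scene","top"):
    im=optics.read_camera(n)[:,:,::-1]; cv2.imwrite(f"pics/{n}10.png",im)
    a=im[165:275,165:355] if n=="scene" else im[165:310,200:370]
    cv2.imwrite(f"pics/{n}10c.png",cv2.resize(a,None,fx=4,fy=4,interpolation=cv2.INTER_CUBIC))
E
```

```text
110.87586663835695
w8 34 [595.8  38.2] behind tip 42.3 41.8 ahead of butt 68.5
w10 34 [596.1  37.9] behind tip 42.6 42.1 ahead of butt 68.2
w8 37 [595.8  38.1] behind tip 42.5 42.3 ahead of butt 68.4
w10 37 [596.1  37.8] behind tip 42.8 42.6 ahead of butt 68.1
t: 13.35
eef_pos: [604.4, -277.9, 172.6]
tcp_rot: [0.877, 1.566, -0.47]
ft_force: [0.1, -0.7, -0.0]
opening: 0.21
```

View pics/scene10c.png

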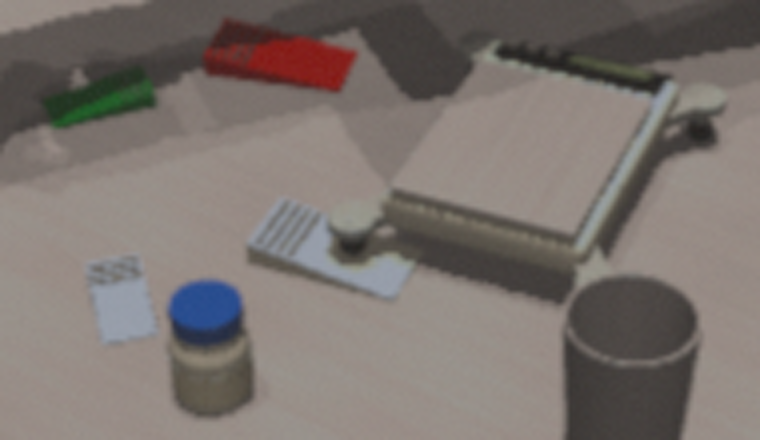

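View pics/top10c.png

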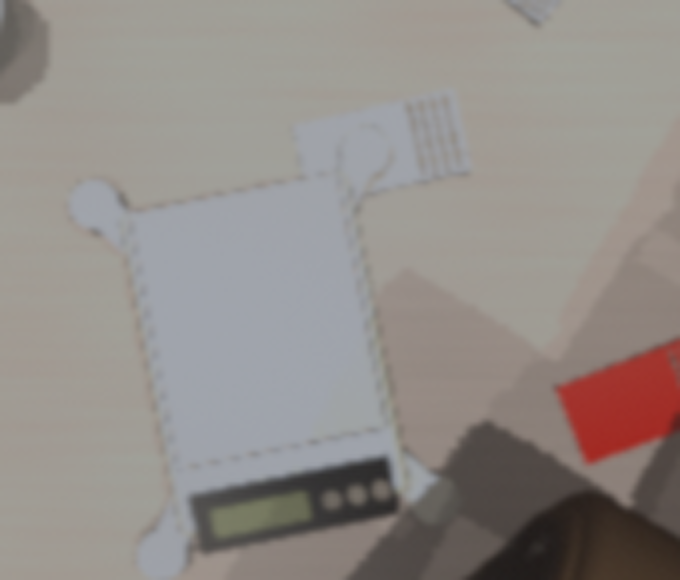

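```bash
python3 -c "
from cell import env,job
s=env.state();print(s['t'],s['eef_pos'],s['ft_force']);print(job.job_done())"
```

```text
13.45 [ 603.22349991 -281.8568043   170.58177546] [-0.37115993  0.22628268 -0.01746262]
the job is handed in; nothing more can be done
None
```

I pushed the large white wedge thin end first under the scale's short foot, moved the hand clear and handed the job in at 13.45 s. I first slid the wedge about 20 mm sideways to line it up, then pushed on its butt with two slightly opened fingertips.

**Wedge position:** The last wrist view put the foot about 42.6 mm behind the wedge's tip (43 wanted) and within about 2 mm of the wedge's centre line. The contact force I read stayed around 5 N.

**Level:** I only have indirect evidence here. By two-view triangulation after the main push, the short corner had risen about 6 mm and the opposite corner had dropped about 6 mm, where 8 mm each was expected. That method is rough, within 1–2 mm. I did not measure rocking directly.

**Disagreement between views:** The top view after the main push read 2–4 mm less insertion than the wrist view, so I added a final 2 mm nudge. During that nudge most of the roughly 1.5 mm of motion slid the scale along with the wedge, by about 1 mm, instead of going further under the foot. I took that as a sign that all the feet were bearing, and stopped there.

I did not see the other things on the bench move.

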